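# Trap the front jar of a spring-fed shelf tray

## Robot

A 6-joint arm with a two-finger parallel gripper is mounted at the origin on the work surface. World frame = base frame: x ahead of the robot, y to its left, z up, the work surface at z = 0. Lengths are in m, angles in degrees, forces in N, time in s.
With the tool pointing down it reaches from about 0.325 to 0.775 m from the base axis. Payload 5.5 kg.
Tool frame: the origin (TCP) lies at the centre of the arm's flange, where the gripper is bolted on; the fingertips stand 182 mm ahead of it and the grasp point (between the pads) lies 163 mm ahead of it; z points along the fingers, y is the direction in which the jaws open and shut (so a half turn about z gives the same grasp; the last joint's range is limited). The gripper opens to 88 mm and grips with 3 to 60 N. Pads are 20 mm wide; open, the fingers measure 115 mm over their backs; the gripper's body (75 mm by 178 mm) begins 61 mm behind the grasp point.
Start: joints at [-72.061, 5.22, 70.514, -0, 104.267, -3.249], TCP at [0.217, -0.559, 0.405] pointing down, gripper open.
Joint ranges: [-164.24, 164.24], [-49.07, 125.15], [9.68, 141.18], [-86.29, 266.29], [3.28, 154.24], [-151.56, 151.56]. Speed limits (degrees/s): [147.25, 147.25, 172.46, 180, 180, 180].

## Interface

Orientations are given as [roll, pitch, yaw] about the fixed x, y, z axes, in that order (R = Rz(yaw) Ry(pitch) Rx(roll)).
In Python, from station import r gives the robot as it stands. The module is installed in compiled form; this text tells all that it offers. Calls block until the motion is done:
- r.reach(position, orientation): joint-space move of the TCP to a pose.
- r.servo_line(position, rotation=None, speed=0.15): straight line of the TCP; rotation=None keeps the orientation; speed is the mean speed in m/s.
- r.move_joints(angles): joint-space move.
- r.let_go() and r.grab(squeeze=None): open the fingers fully, or close them until they stop; squeeze is the grip in N (None keeps the last).
- r.wait(seconds).
- r.inverse_kinematics(position, orientation): joint angles nearest the present ones, or None.
- r.sense(): the state.
- r.snapshot(name): name is "side" or "top"; returns a dict with "frame" (420x560x3 uint8, red, green, blue), "fx", "fy", "cx", "cy" (pixels), "dist_coeffs" ([k1, k2, p1, p2, k3] as OpenCV has them; the pictures are not rectified), "R" (3x3) and "t" (3): a world point X has camera coordinates R X + t. Camera axes: x right, y down, z forward; pixel columns grow to the right and rows downward; lengths in m; the calibration is good to about 2 mm. A picture is of the moment at which its call begins. There is no depth.
A pose or a line that the arm cannot do raises r.IKError and nothing moves.
- r.hand_in(): hands the job in, once; it reports no verdict.
The state is a dict: "clock": time; "joints": joint angles; "joint_vel": joint speeds; "joint_torque": joint torques, N m; "tcp_pos": TCP position; "orientation": TCP orientation; "contact_force": force on the tool from outside, world axes, zero at the start; "torque": the same for the moment, N m; "opening": finger opening in m.
Only numpy, scipy, OpenCV 4.12 (cv2) and the standard library are available. Lean on these libraries where they do the work, as an engineer would, in place of code of your own. Each camera call takes 0.05 s, during which the arm holds its last target.

## Task

Let the front jar out of the spring-fed shelf tray without letting it slide off: with one fingertip press the thumb pad of the tray's front stop fully down, with the other finger already waiting in front of the row, so that the spring pushes the front jar out over the lowered stop and onto that waiting finger. The jar must come to rest upright and clearly past the stop, but with less than half of its foot over the edge of the deck. Finish while still holding: stop held down by one fingertip, jar trapped by the other; lift and tip nothing, and leave the bottle, the tin and the tape roll alone.

Things in the scene. Friction and masses are not known exactly. Their poses are not given: they have to be found in the camera images.
- tray: Fixed one-lane aluminium shelf tray, 236 mm long, 78 wide, smooth deck 26 above the bench. Origin on the bench under the lane's centre line. +x runs along the lane to the back, -x to the open front where jars come out, +y across, z up. Lane fences: y = +-34 to +-37 mm, 46 high, from x = -100 mm back. A black spring housing, 38 high, stands at x = -100 to -78, y = -38 to -63 mm.
- deck_edge (a point): Middle of the deck's front edge, 26 mm above the bench, at tray x = -100 mm, y = 0. Nothing carries a jar beyond this edge; in front of it (tray -x) is free bench. The jars' way out is tray y = -32 to +32 mm.
- pusher (a joint): Travel of the black sprung pusher behind the row in m: 0 = start, grows as the row moves to the front. It always presses the row forwards with about 2 N; its damper lets the row advance at roughly 0.1 m/s once the stop is down.
- front_stop (a joint): Sliding travel of the sprung front stop in m: 0 = up, 0.017 = fully down. Its steel plate, 4 mm thick just before the deck's edge (tray y = -67 to +34 mm), stands 13 mm above the deck at 0, frees the row from about 0.013 on, and lies 4 mm below the deck at 0.017. About 1.5 N starts it, 3.5 N holds it fully down (up to 5 N with the row leaning on it); let go, it springs up again, even under a jar.
- thumb_pad (a point): Centre of the top face of the stop's black ribbed thumb pad, which juts forward beside the jars' way out: tray x = -100 to -148 mm, y = -37 to -67 mm. The point is at tray (-124, -52) mm, 54 mm above the bench with the stop up, 37 mm fully down (it moves with the stop).
- jar_front: The front one of three equal round glass jars standing in the lane: amber, white paper label, red lid; 64 in diameter up to 46, lid 59 in diameter, 60 tall in all, about 0.19 kg. Origin: centre of its underside. At the start it stands behind the stop, its front at the deck's edge (tray x = -68 mm for its origin), its top 86 mm above the bench.
- jar_middle: The second jar, same kind, right behind the front one. Origin: centre of its underside.
- jar_back: The third jar, same kind, between the second jar and the pusher. Origin: centre of its underside.
- oil_bottle: Bystander: yellow oil bottle, 76 in diameter, 270 tall, standing beside the back part of the tray on its -y side. Origin: centre of its underside.
- tin: Bystander: plain metal tin, 74 in diameter, 70 tall, standing beside the tray on its +y side. Origin: centre of its underside.
- tape_roll: Bystander: brown ring of packing tape, 96 in diameter, 48 high, lying flat beside the front part of the tray on its -y side. Origin: centre of its underside.
There are look-alikes about, which are no part of the job. What is shaped like the jar_front but yellow is not meant.

How it is judged:
By the outcome, as a careful person would: the job done as asked, in the order asked, and still so for the second after the job is handed in, while the arm keeps its last pose, push and grip.
It also fails if it takes over 29 s, if anything falls off the work surface, if the arm or the gripper's body presses on something with over 40 N, if the wrist force passes 120 N, or if a joint passes its speed limit or range.

## Working session

There is one attempt and no reset: what is moved stays moved. The work goes in short steps, each a Python script; the robot and the scene stay as the last script left them, time stands still between calls to the robot, and variables do not carry over. Pictures are saved under pics/ and viewed, and the job is handed in when it is done.

```bash
mkdir -p pics; python3 - <<'E'
from station import r
import cv2
for n in("side","top"):
    s=r.snapshot(n); cv2.imwrite(f"pics/{n}0.png",s["frame"][:,:,::-1])
    print(n,s["fx"],s["fy"],s["cx"],s["cy"],s["dist_coeffs"],s["R"],s["t"])
print(r.sense())
E
```

```text
side 538.6498477306421 538.6498477306421 279.23556788405944 210.1720841341534 [-0.02148784  0.          0.          0.          0.        ] [[-0.84818904 -0.52947855  0.01509372]
 [-0.38059023  0.58936604 -0.71259999]
 [ 0.36841069 -0.61016403 -0.70140817]] [0.51135889 0.19638862 0.64157937]
top 473.191876826071 473.191876826071 277.53117045266043 208.4537845534094 [-0.15094152  0.          0.          0.          0.        ] [[-0.01176956 -0.99989359  0.00861878]
 [-0.99608134  0.01096823 -0.08775907]
 [ 0.0876552  -0.00961789 -0.99610444]] [0.12031346 0.53538072 0.76172714]
{'clock': 0.1, 'joints': array([-7.20597335e+01,  5.25804981e+00,  7.05744234e+01, -1.02932498e-03,
        1.04267184e+02, -3.24655418e+00]), 'joint_vel': array([ 0.09121931, -0.06894062, -0.15731582,  0.0357448 ,  0.07403754,
        0.02346797]), 'joint_torque': array([ 4.86871621e-03, -4.47857988e+01, -4.07568455e+01,  7.02731148e-02,
        2.83933600e-02, -1.03814959e-04]), 'tcp_pos': array([ 0.21687724, -0.55948385,  0.40363295]), 'orientation': array([-1.79900446e+02, -4.64745376e-03,  2.11865638e+01]), 'contact_force': array([ 0.27484952,  1.00161043, -0.83804294]), 'torque': array([-0.01962603,  0.0026356 , -0.03127735]), 'opening': 0.08800748885011465}
```

View pics/side0.png

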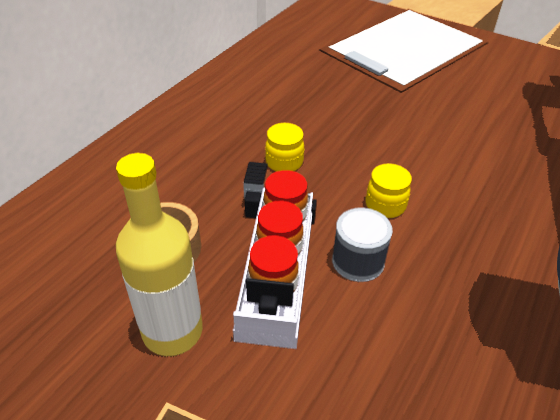

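View pics/top0.png

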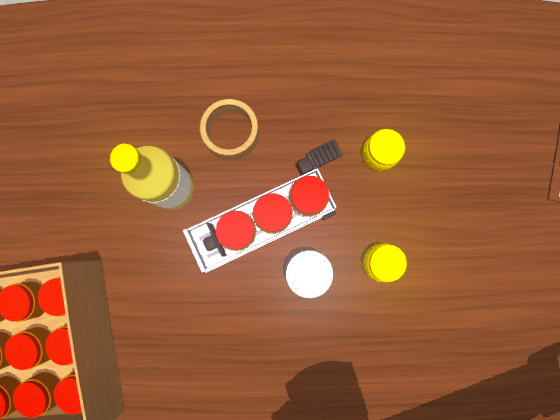

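The side view shows the tray, with its front pointing away near (285,180), the pad at (256,172) and two yellow look-alike jars ahead of the front. In the top view the red lids are at (310,195), (272,213) and (236,230), the pad is at about (325,154), and the yellow jars are at (384,150) and (385,263).

```bash
cat > h.py <<'E'
import numpy as np, cv2
from station import r
def rayplane(s,px,z):
    K=np.array([[s["fx"],0,s["cx"]],[0,s["fy"],s["cy"]],[0,0,1]])
    u=cv2.undistortPoints(np.array(px,float).reshape(-1,1,2),K,np.array(s["dist_coeffs"],float)).reshape(-1,2)
    R=np.array(s["R"]);t=np.array(s["t"]);C=-R.T@t
    d=np.c_[u,np.ones(len(u))]@R
    return C+d*((z-C[2])/d[:,2])[:,None]
def lids(s,lo,hi,roi,z,amin=150,er=0):
    h=cv2.cvtColor(s["frame"],cv2.COLOR_RGB2HSV)
    m=cv2.inRange(h,np.array(lo),np.array(hi))
    k=np.zeros_like(m);x0,y0,x1,y1=roi;k[y0:y1,x0:x1]=255;m&=k
    if er:m=cv2.erode(m,np.ones((er,er)))
    out=[]
    for c in cv2.findContours(m,cv2.RETR_EXTERNAL,cv2.CHAIN_APPROX_NONE)[0]:
        if cv2.contourArea(c)<amin: continue
        # project the outline to the plane, fit circle there
        P=rayplane(s,c.reshape(-1,2),z)[:,:2]
        A=np.c_[2*P,np.ones(len(P))];b=(P**2).sum(1)
        q=np.linalg.lstsq(A,b,rcond=None)[0]
        (cc,rr)=cv2.minEnclosingCircle((P*1000).astype(np.float32))
        out.append((q[:2].round(4),round(float(np.sqrt(q[2]+q[:2]@q[:2])),4),np.array(cc).round(1),round(rr,1),c.reshape(-1,2).mean(0).round(1)))
    return out
E
python3 - <<'E'
from h import *
s=r.snapshot("top"); S=r.snapshot("side")
print("red top");[print(o) for o in lids(s,(0,200,120),(6,255,255),(150,120,400,300),.086)]
print("red side");[print(o) for o in lids(S,(0,200,120),(6,255,255),(220,160,330,300),.086)]
print("yel top");[print(o) for o in lids(s,(25,150,120),(35,255,255),(350,100,420,300),.060)]
h=cv2.cvtColor(s["frame"],cv2.COLOR_RGB2HSV)
v=h[:,:,2]
cv2.imwrite("pics/c0.png",cv2.resize(s["frame"][110:290,170:420,::-1],None,fx=3,fy=3,interpolation=cv2.INTER_CUBIC))
cv2.imwrite("pics/c1.png",cv2.resize(S["frame"][110:350,200:420,::-1],None,fx=2.5,fy=2.5,interpolation=cv2.INTER_CUBIC))
E
```

```text
red top
(array([0.5396, 0.1235]), 0.0179, array([534.3, 123.2]), 25.9, array([270.8, 203.2]))
(array([0.5544, 0.0649]), 0.027, array([553. ,  65.4]), 28.9, array([309.2, 195.9]))
red side
(array([0.521 , 0.1285]), 0.0653, array([520.4, 125.8]), 97.1, array([279.8, 224.6]))
yel top
(array([ 0.4457, -0.0545]), 0.0318, array([444.9, -54.5]), 34.2, array([384.6, 262.4]))
(array([ 0.6279, -0.0582]), 0.0333, array([626.8, -58.9]), 36.9, array([383.1, 149.7]))
```

View pics/c0.png

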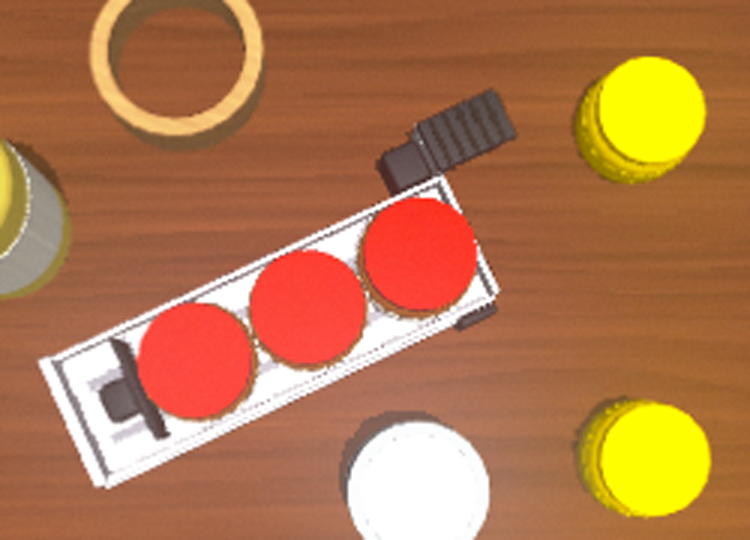

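View pics/c1.png

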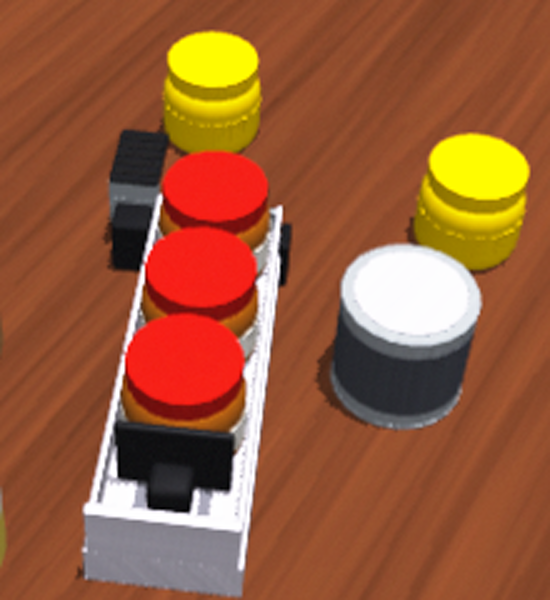

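```bash
python3 - <<'E'
from h import *
s=r.snapshot("top"); S=r.snapshot("side")
for nm,q,roi in(("top",s,(150,120,400,300)),("side",S,(220,160,330,300))):
  print(nm)
  for o in lids(q,(0,200,215),(4,255,255),roi,.086,er=0): print(o)
  x0,y0,x1,y1=roi
print([s["frame"][y,x].tolist() for x,y in((310,195),(293,205),(291,205),(328,190))])
# pad: dark pixels
g=s["frame"].max(2); roi=g[130:185,285:350]
m=np.zeros_like(g); m[130:172,285:350]=(roi[:42]<75)*255
n,l,st,c=cv2.connectedComponentsWithStats(m)
print(st,c)
cv2.imwrite("pics/m.png",cv2.resize(m[120:190,280:360],None,fx=6,fy=6,interpolation=0))
E
```

```text
top
(array([0.5384, 0.1206]), 0.0179, array([533.5, 121.7]), 26.3, array([273.7, 202.5]))
(array([0.5545, 0.065 ]), 0.027, array([553. ,  65.3]), 28.9, array([310., 195.]))
side
(array([0.4996, 0.1814]), 0.028, array([499.7, 181.3]), 28.8, array([273.3, 253.3]))
(array([0.5262, 0.1233]), 0.0279, array([526.4, 123.3]), 28.7, array([280. , 216.4]))
(array([0.5528, 0.0654]), 0.0278, array([552.8,  65.4]), 28.9, array([285.8, 183.9]))
[[253, 57, 41], [172, 102, 55], [167, 132, 113], [253, 194, 187]]
[[     0      0    560    420 235190]
 [   326    145      1      1      1]
 [   333    149      1      1      1]
 [   309    152      1      1      1]
 [   310    154      1      1      1]
 [   311    156      1      1      1]
 [   312    158      1      1      1]
 [   297    163      1      3      3]
 [   298    168      1      1      1]] [[279.49874569 209.50221523]
 [326.         145.        ]
 [333.         149.        ]
 [309.         152.        ]
 [310.         154.        ]
 [311.         156.        ]
 [312.         158.        ]
 [297.         164.        ]
 [298.         168.        ]]
```

View pics/m.png

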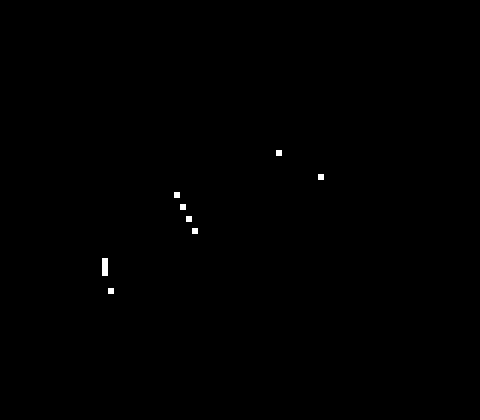

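```bash
cat >> h.py <<'E'
A=np.array([.5528,.0654]);B=np.array([.4997,.1813])
ux=(B-A)/np.linalg.norm(B-A);uy=np.array([-ux[1],ux[0]])
O=A+.068*ux
yaw_t=np.degrees(np.arctan2(ux[1],ux[0]))
def T(x,y): return O+x*ux+y*uy
def inv(p): p=np.asarray(p)[...,:2]-O; return np.stack([p@ux,p@uy],-1)
def proj(s,X):
    K=np.array([[s["fx"],0,s["cx"]],[0,s["fy"],s["cy"]],[0,0,1]])
    return cv2.projectPoints(np.array(X,float).reshape(-1,1,3),cv2.Rodrigues(np.array(s["R"]))[0],np.array(s["t"],float),K,np.array(s["dist_coeffs"],float))[0].reshape(-1,2)
def show(s,X,name,roi,f):
    im=s["frame"][:,:,::-1].copy();x0,y0,x1,y1=roi
    im=cv2.resize(im[y0:y1,x0:x1],None,fx=f,fy=f,interpolation=cv2.INTER_CUBIC)
    for p in (proj(s,X) if len(X) else []):
        q=((p+.5-np.array([x0,y0]))*f).astype(int); cv2.circle(im,(int(q[0]),int(q[1])),3,(255,255,0),1)
    cv2.imwrite(name,im)
E
python3 - <<'E'
from h import *
print(O,yaw_t)
X=[[*T(x,y),.054] for x in(-.1,-.148) for y in(-.037,-.067)]+[[*T(-.100,y),.046] for y in(-.037,.037)]+[[*T(.136,y),.046] for y in(-.037,.037)]
show(r.snapshot("top"),X,"pics/v0.png",(170,110,420,290),3)
show(r.snapshot("side"),X,"pics/v1.png",(200,110,420,350),2.5)
E
```

```text
[0.52447666 0.12722062] 114.61505306808245
```

View pics/v0.png

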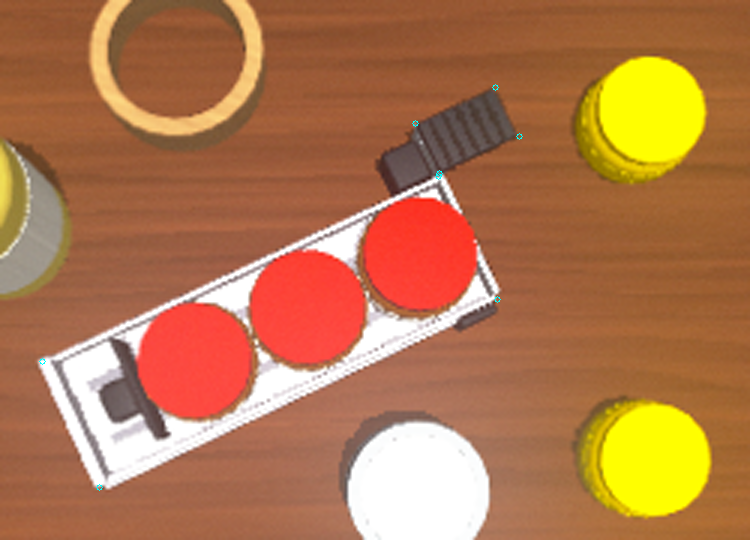

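View pics/v1.png

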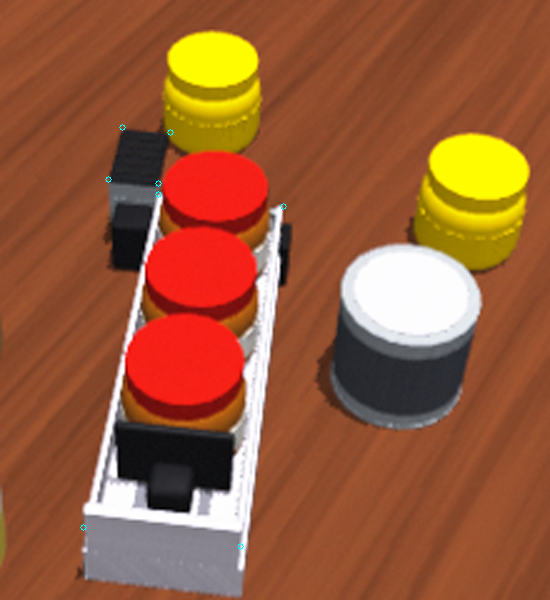

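The tray model matches both views: pad corners, fences and rear corners all coincide to about a pixel. Fully open, the fingers are 101 mm apart, so they can't hold the pad and block the lane at a useful depth. I'll use the closed fingers side by side, one on the pad's inner edge and the other in front of the row.

```bash
cat >> h.py <<'E'
al=20.
def tcp(tipz,x=-.1181,y=-.03365): return [*T(x,y),tipz+.182]
yaw=((yaw_t+90+al+90)+180)%360-180
yaw=yaw if yaw>0 else yaw+180
ORI=[180,0,yaw]
E
python3 - <<'E'
from h import *
print(yaw,tcp(.1),r.inverse_kinematics(tcp(.10),ORI),r.inverse_kinematics(tcp(.035),ORI))
r.grab(5)
r.reach(tcp(.12),ORI)
q=r.sense();print(q["clock"],q["tcp_pos"],q["orientation"],q["opening"])
r.servo_line(tcp(.062),speed=.06)
q=r.sense();print(q["clock"],q["tcp_pos"],q["contact_force"])
X=[]
n=np.array([np.cos(np.radians(al)),np.sin(np.radians(al))]);d=np.array([-n[1],n[0]])
for a in(-13.5,0,13.5):
  for b in(-10,10):
    p=np.array([-118.1,-33.65])+a*d+b*n; X.append([*T(*(p/1000)),.062])
show(r.snapshot("top"),X,"pics/a0.png",(230,90,430,240),4)
show(r.snapshot("side"),X,"pics/a1.png",(200,90,360,240),4)
E
```

```text
134.61505306808243 [np.float64(0.6042597486335214), np.float64(0.03386863830129151), 0.28200000000000003] [-1.24557640e-02  6.59594375e+00  8.14693749e+01  0.00000000e+00
  9.19346814e+01 -4.46275088e+01] [-1.24557640e-02  8.53665357e+00  8.60580264e+01  0.00000000e+00
  8.54053200e+01 -4.46275088e+01]
4.275 [0.60435091 0.03296878 0.30223278] [1.79995758e+02 2.57669838e-02 1.34528969e+02] 0.0007137141231843059
5.3917 [0.6044089  0.0338835  0.24462876] [ 0.42402824  0.03496091 -0.2291785 ]
```

View pics/a0.png

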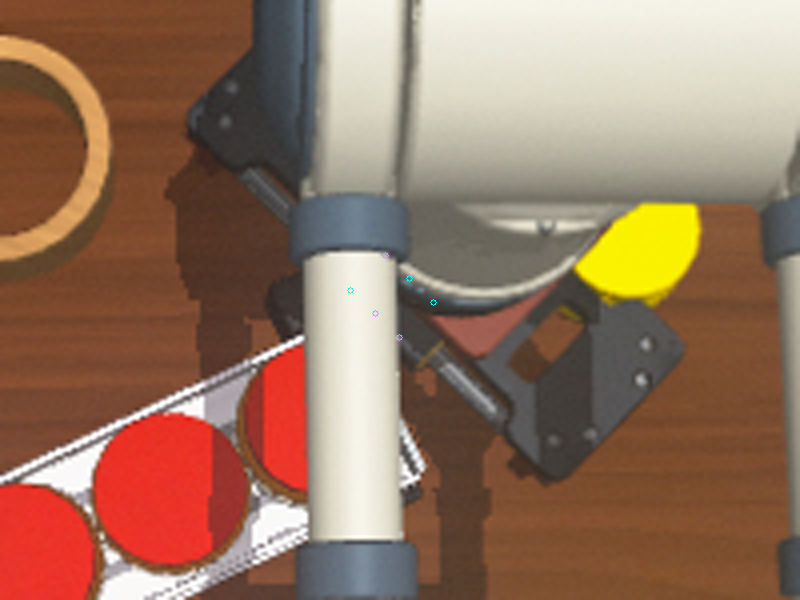

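View pics/a1.png

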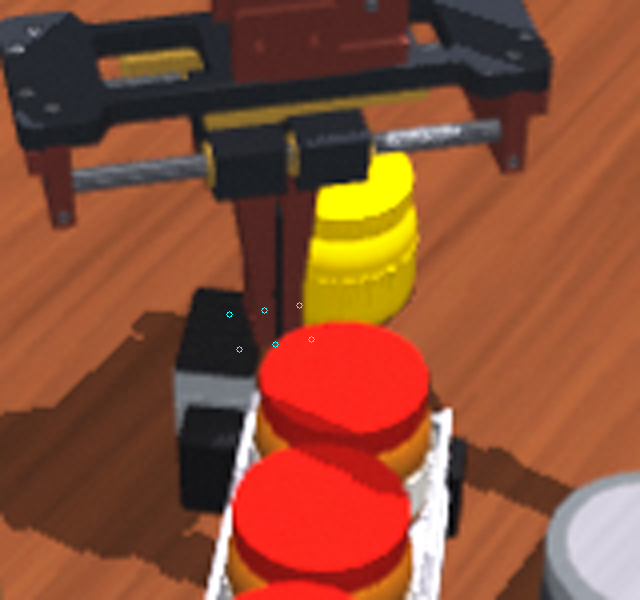

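The view shows the real fingers taper: the tips are about 7 mm thick each, where I had assumed 13.5. I'll lift a little to see the tips clear of the lid, then correct the placement.

```bash
cat >> h.py <<'E'
from scipy.spatial.transform import Rotation as Rt
def pose(c0,tipz,al=20.,be=3.):
    a,b=np.radians([al,be])
    d2=-np.sin(a)*ux+np.cos(a)*uy
    d=np.array([*(d2*np.cos(b)),np.sin(b)])      # Q side raised
    z=np.array([*(d2*np.sin(b)),-np.cos(b)])
    y=-d; M=np.c_[np.cross(y,z),y,z]
    tip=np.array([*T(*np.array(c0)/1000),tipz])
    return (tip-.182*z).tolist(), Rt.from_matrix(M).as_euler("xyz",degrees=True).tolist()
E
python3 - <<'E'
from h import *
p,o=pose((-116.5,-35),.105)
print(p,o)
r.servo_line(p,o,speed=.08)
q=r.sense();print(q["clock"],q["tcp_pos"],q["orientation"],q["contact_force"])
n2=np.cos(np.radians(20))*ux+np.sin(np.radians(20))*uy
c=np.array([*T(-.1165,-.035),.105])
X=[c+np.array([*(b*n2),0]) for b in(-.01,0,.01)]
show(r.snapshot("side"),X,"pics/b1.png",(220,90,340,190),6)
E
```

```text
[0.6116010315142046, 0.04257543315398961, 0.28675057532533244] [-176.99999999999997, 0.0, 134.61505306808243]
6.1917 [0.61153279 0.04258737 0.28632623] [-1.76985433e+02 -2.08423392e-02  1.34617740e+02] [0.04793214 0.54137569 0.27411496]
```

View pics/b1.png

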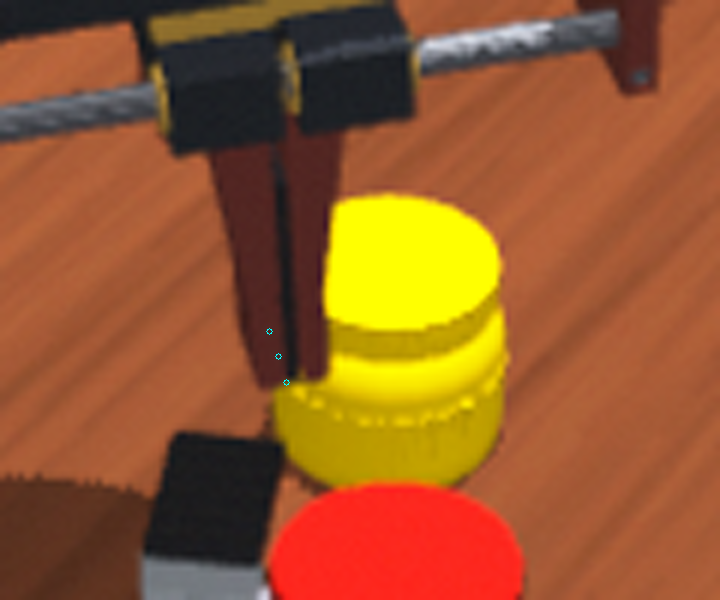

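The tips are now clear: about 8.5 mm thick each, with the seam about 1.5 mm further to +y than predicted. I'll shift 1 mm towards -y and descend, first for a light touch on the pad.

```bash
python3 - <<'E'
from h import *
c=(-116.5,-36)
p,o=pose(c,.060); r.servo_line(p,o,speed=.08)
for z in(.054,.049):
    p,o=pose(c,z); r.servo_line(p,o,speed=.03)
    q=r.sense();print(q["clock"],z,q["tcp_pos"]-p,q["contact_force"].round(2))
show(r.snapshot("side"),[],"pics/d1.png",(220,90,340,210),5)
show(r.snapshot("top"),[],"pics/d2.png",(260,110,400,230),5)
E
```

```text
7.3083 0.054 [ 1.34527844e-05 -8.15260480e-06  1.38193124e-04] [ 0.95 -0.05 -0.36]
7.625 0.049 [ 2.30524299e-05  4.82588093e-06 -1.80476470e-04] [-0.48  0.42  1.74]
```

View pics/d1.png

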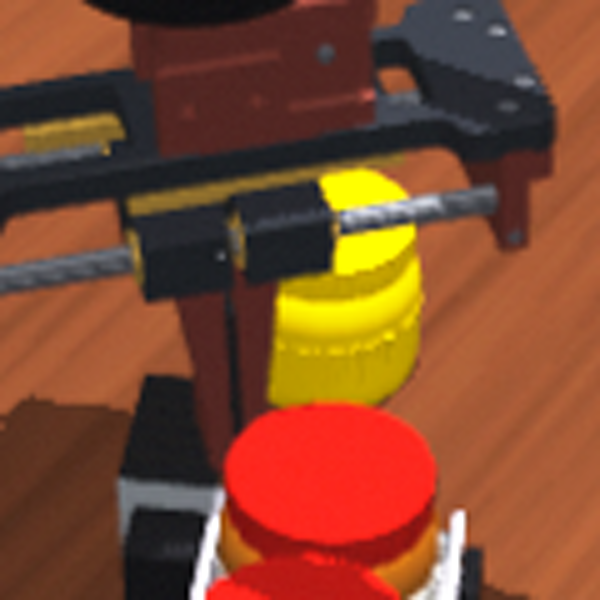

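View pics/d2.png

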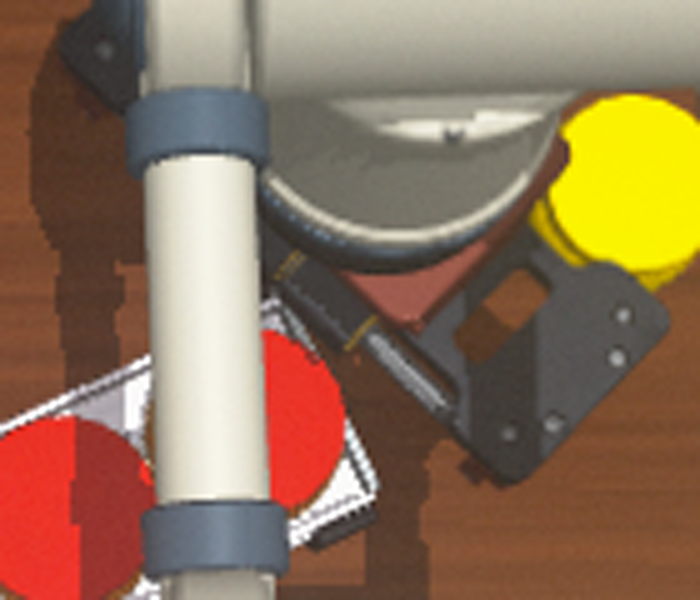

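Upward force of about 1.7 N: the finger is on the pad and has started moving the stop. I'll press the rest of the way down now, in one go.

```bash
python3 - <<'E'
from h import *
c=(-116.5,-36)
for z,v in((.0425,.04),(.037,.04),(.0362,.02)):
    p,o=pose(c,z); r.servo_line(p,o,speed=v)
    q=r.sense();print(q["clock"],z,q["tcp_pos"]-p,q["contact_force"].round(2))
r.wait(.5)
q=r.sense();print(q["clock"],q["tcp_pos"]-p,q["contact_force"].round(2))
S=r.snapshot("side");show(S,[],"pics/e1.png",(220,90,340,210),5)
for o in lids(S,(0,200,215),(4,255,255),(220,140,330,300),.086): print(o[0],inv(o[0]),o[1])
t=r.snapshot("top");show(t,[],"pics/e2.png",(260,110,400,230),5)
E
```

```text
8.0333 0.0425 [-4.42121436e-05  5.60627856e-06 -5.62025405e-04] [0.05 0.   0.14]
8.3167 0.037 [ 4.91978935e-05 -9.55275227e-06  3.93472873e-04] [-0.39 -0.18  5.37]
8.5667 0.0362 [8.19954258e-05 3.70397683e-06 1.05540618e-03] [-2.89 -0.68  8.06]
9.0667 [ 8.89137495e-05 -3.11772517e-05  1.07033084e-03] [-2.15  0.29  7.65]
[0.5081 0.1629] [3.92582829e-02 2.72973335e-05] 0.0282
[0.5328 0.1188] [-0.01112224 -0.00405962] 0.0162
[0.5336 0.0923] [-0.03554731  0.00625085] 0.0192
[0.5556 0.0492] [-0.08389411  0.00420206] 0.0249
```

View pics/e1.png

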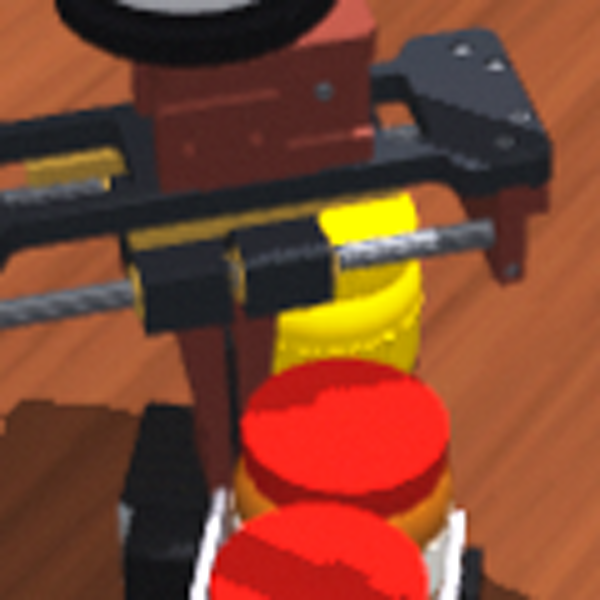

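View pics/e2.png

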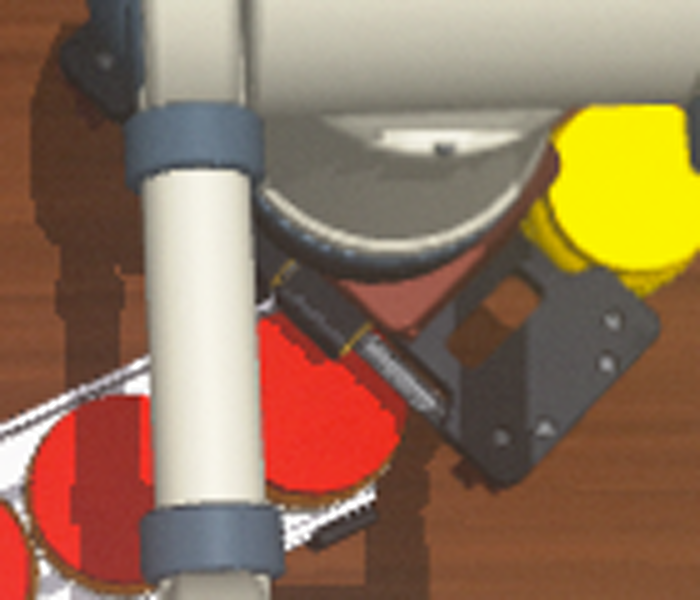

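```bash
python3 - <<'E'
from h import *
r.wait(.8)
q=r.sense();print(q["clock"],q["tcp_pos"],q["contact_force"].round(2),q["opening"])
S=r.snapshot("side")
X=[[*T(x,y),.037] for x in(-.1,-.148) for y in(-.037,-.067)]
for (x,y) in((-.088,.002),(-.025,0)):
  for a in np.arange(0,2*np.pi,.35): X.append([*T(x+.0295*np.cos(a),y+.0295*np.sin(a)),.086])
show(S,X,"pics/f1.png",(220,120,340,240),5)
print([inv(o[0])for o in lids(S,(0,200,215),(4,255,255),(220,140,330,300),.086)])
E
```

```text
9.9667 [0.6126122  0.04297768 0.21902707] [-1.71  0.5   7.93] 0.00023988290813721697
[array([3.92582829e-02, 2.72973335e-05]), array([-0.01112224, -0.00405962]), array([-0.03554731,  0.00625085]), array([-0.08389411,  0.00420206])]
```

View pics/f1.png

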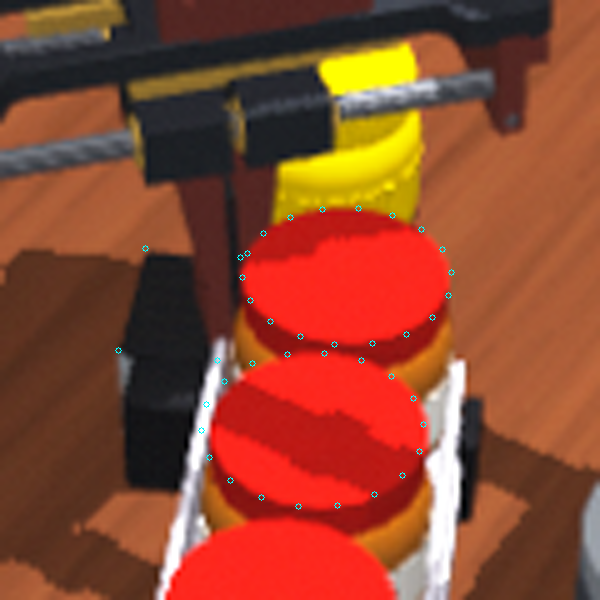

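The front lid matches a circle at tray (-88, +2) mm and hasn't moved over 0.9 s. The pad's corners match the 37 mm (fully down) height. Handing in.

```bash
python3 - <<'E'
from h import *
r.hand_in()
E
```

```text
the job is handed in; nothing more can be done
```

I let the front jar out and handed the job in still holding it, at about 10 s of the 29 s allowed. I got no verdict back.

**What I did:** Fully open, the fingers were too far apart to cover both the pad and the lane. I closed them and set them side by side, with the tool tilted about 3°. One tip pressed the inner edge of the thumb pad while the other finger waited in front of the row on the pad side.

**Last checks:**
- **Stop:** it was fully down. The fingertip met a hard stop at about 37 mm, with a steady upward force of about 8 N, and the two visible pad corners lined up with the fully-down height.
- **Jar:** it stood upright at about tray (-88, +2) mm. Its front was about 20 mm past the deck edge (under a third of its foot) and about 16 mm past the stop plate. The side view showed no change over the last 0.9 s.
- **Bystanders:** I planned the moves clear of the bottle, the tin, the tape roll and the yellow jars. I did not re-measure their positions at the end.

**Checks that disagreed or are less certain:**
- The automatic circle fit on the front lid was spoiled by a shadow and gave about (-84, +4) mm. I relied on the overlaid lid outline and on the back jar having moved 20 mm, which agree with each other.
- The fingertips looked about 1.5 mm off the predicted spot in the side view, so I shifted 1 mm to compensate.
- No camera saw the fingertip contacts directly. That one finger touches only the pad and the other only the jar comes from the forces and the geometry.

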